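# Shut and lock the tray-corner gate

## Task

Push the small swinging steel gate fully shut against its stop, then set a fingertip in the slot of the quarter-turn latch at the gate's free end and turn it a quarter turn clockwise (seen from above) until it stops and the gate is locked. Work the latch by its slot, not by its tongue, and leave the casting, punch, cotter pin and plug gauge lying where they are.

Things in the scene. Friction and masses are not known exactly. Their poses are not given: they have to be found in the camera images.
- shelf: Fixed yellow plywood shelf on the bench, 330 x 540 mm, top at z 45 mm, a tray in its far left corner, fenced by a left end panel (top z 165), back lip (z 100), right steel fence (z 125) and the gate in front. Origin at bench height on the line of the shut gate; x points through the gate into the corner, y along the shut gate to the hinge; the hinge axis is at x 0, y 150 mm.
- gate (a joint): Swing of the steel gate on its upright hinge at its left end, rad: 0 = shut on its stop, positive = open, up to 1.5: the free right end comes out towards the robot (clockwise from above). Starts 0.3 to 0.65. Stays where left; 1.2 N at the free end moves it, so until locked a pull on the latch towards the robot reopens it. Leaf 16 mm thick, z 58 to 160 mm.
- gate_hinge (a point): Point on the gate's hinge axis, 160 mm above the bench (level with the top of the gate). It turns with the gate: its y axis points from the latch to the hinge, its x axis to the inner side of the gate (into the corner when shut), z up.
- latch_box_front (a point): Centre of the flat outer (robot-side) face of the grey latch box on the gate's free end, z 130 mm: a place to push. Box 86 x 86 mm, z 112 to 140; on it a round collar 86 mm across, up to z 160, holds the dial. Axes as gate_hinge, the face looks along -x. It is 43 mm out from the latch axis and 210 mm along the gate from the hinge axis.
- latch (a joint): Turn of the latch on its upright spindle, rad: 0 = unlocked (slot square across the gate), growing clockwise from above to 1.571 = locked (slot in line with the gate), hard stops at both. Starts 0 to 0.2, stays where left, needs 0.1 N m (5 N in the slot at 20 mm). Moving the slot's robot-side end towards the hinge, then away from the robot, keeps the gate pressed shut.
- dial: Round steel dial 74 mm across, flush in its collar, with a finger slot right across its middle: 30 mm wide, 64 mm long (rounded ends, 56 mm along its sides), 16 mm deep, dark floor, open on top. Origin on the latch axis at the dial's top face, z 160 mm, 210 mm along the gate from the hinge. x along the slot to its inner end, y across it, z up. Turns with the latch.
- tongue: Flat steel cam tongue of the latch, under the latch box: a fan-shaped nose reaching 58 mm from the latch axis, about 30 mm wide at its rounded end, z 100 to 106 mm. Origin on the latch axis at its underside, x along it. Unlocked it points into the corner, locked its nose lies behind the post. If the gate is left open it passes in front of the post. The robot must not push it.
- post: Fixed upright round steel keeper post, 12 mm thick, top at z 125 mm, on the shelf just right of the shut gate's free end; the locked tongue bears on it and keeps the gate shut. Origin and axes as the shelf's; it stands at x -27.5, y -119 mm in that frame. The gate's rubber stop is on the fence end behind it.
- casting: Heavy grey latch-body casting lying in the tray, 75 x 110 mm flange, 60 mm high overall, 2.2 kg. Origin at the centre of its underside. Leave alone.
- punch: Copper drift punch, 18 mm thick and 130 mm long, lying in the tray. Origin under its middle, x along it. Leave alone.
- cotter: Large stainless cotter pin, about 107 mm long, 7 mm thick wire with an eye, lying in the tray. Origin near its middle on the tray floor, x along it towards the eye. Leave alone.
- plug: White plastic go/no-go plug gauge, 24 mm square handle with a round plug at each end, 114 mm long, lying on the shelf outside the fence, right of the post. Origin under its middle, x along it. Leave alone.

How it is judged:
By the outcome, as a careful person would: the job done as asked, in the order asked, and still so for the second after the job is handed in, with the robot touching nothing.
It also fails if it takes over 48 s, if anything falls off the work surface, if the arm or the gripper's body presses on something with over 40 N, if the wrist force passes 120 N, or if a joint passes its speed limit or range.

## Robot

A 6-joint arm with a two-finger parallel gripper is mounted at the origin on the work surface. World frame = base frame: x ahead of the robot, y to its left, z up, the work surface at z = 0. Lengths are in m, angles in degrees, forces in N, time in s.
With the tool pointing down it reaches from about 0.375 to 0.825 m from the base axis. Payload 5.5 kg.
Tool frame: the origin (TCP) lies midway between the tips of the shut fingers; the grasp point (between the pads) lies 19 mm behind it; z points along the fingers, y is the direction in which the jaws open and shut (so a half turn about z gives the same grasp; the last joint's range is limited). The gripper opens to 85 mm and grips with 20 to 120 N. Pads are 22 mm wide; open, the fingers measure 114 mm over their backs; the gripper's body (76 mm by 85 mm) begins 54 mm behind the grasp point. The pads swing forward as they close: fully open they stand 13 mm farther back than shut.
Start: joints at [-70.302, 17.962, -2.699, 69.339, 0, 90], TCP at [0.202, -0.565, 0.231] pointing down, gripper open.
Joint ranges: [-152.73, 152.73], [-39.44, 99.34], [-58.76, 71.6], [-118.89, 123.64], [-81.53, 83.1], [-180, 180]. Speed limits (degrees/s): [136.94, 136.94, 172.46, 180, 180, 180].

## Interface

Orientations are given as [roll, pitch, yaw] about the fixed x, y, z axes, in that order (R = Rz(yaw) Ry(pitch) Rx(roll)).
In Python, from plant import robot gives the robot as it stands. The module is installed in compiled form; this text tells all that it offers.
- The arm moves only by the tool carry_out, never from a script. Its argument "series" is one flat list of numbers, 7 for each row, row after row: the turn, a rotation vector about the tool's x, y, z in degrees, then the shift along the tool's x, y, z in mm, then the opening, from 0 (shut) to 1 (fully open). A call has 1 to 5 rows; each row is the pose to reach, as a shift and turn from the pose commanded when the call began, along the tool's axes at that moment; what a row does not reach only later rows make up. A row lasts 1/12 s, in which the tool goes at most 41.7 mm and 7.16 degrees, less where a joint would pass 70% of its speed; a pose out of reach is approached as far as the arm can. A call with a gripper value outside its range is refused whole. The fingers move at their own pace and stop on an object; "force" is the grip in N (left out, the last holds). Time passes only in rows, so rows that repeat a pose let the fingers close. It gives the time, the measured TCP pose, the force and the opening at its end, in the units of the state.
- robot.observe(): the state, without advancing time (a new reading comes with each control period).
- robot.capture(name): name is "scene" or "top"; returns a dict with "color" (400x640x3 uint8, red, green, blue), "intrinsics" (3x3 intrinsics, pixels), "extrinsics" (4x4, takes a point from world to camera coordinates). Camera axes: x right, y down, z forward; pixel columns grow to the right and rows downward; lengths in m; the calibration is good to about 2 mm. A picture is of the moment at which its call begins. There is no depth.
- robot.sign_off(): hands the job in, once; it reports no verdict.
Trained networks look in the newest picture that a camera, given by its name, has taken for a name from the list of things; names that differ only in an ending like _2 or _b are one class to them, and where a whole thing is asked for, a point or a joint stands for the part that bears it (a point fixed in the world has none). Each returns a list of dicts, best first, with "confidence" (0 to 1); they miss things now and then, are a little off and sometimes report something else, mostly with a low value. They report only what shows in the picture. A call takes as long as a camera call.
- robot.silhouettes(label, camera): "pixels" (400x640 bool, what is visible of it).
- robot.mark_of(label, camera): "point" ([x, y, z] in m, in world coordinates, good to about 4 mm: a listed point, or the origin of a listed thing).
The state is a dict: "t": time; "joints": joint angles; "dq": joint speeds; "joint_efforts": joint torques, N m; "position": TCP position; "orientation": TCP orientation; "force": force on the tool from outside, world axes, zero at the start; "torque": the same for the moment, N m; "grip_width": finger opening in m.
Only numpy, scipy, OpenCV 4.12 (cv2) and the standard library are available. Lean on these libraries where they do the work, as an engineer would, in place of code of your own. Each camera call takes 0.05 s, during which the arm holds its last target.

## Working session

There is one attempt and no reset: what is moved stays moved. The work goes in short steps, Python scripts to look and compute and a tool call to move; the robot and the scene stay as the last step left them, time stands still between calls to the robot, and variables do not carry over. Pictures are saved under pics/ and viewed, and the job is handed in when it is done.

Besides the shell and the picture viewer there is one more tool, called by a JSON object that holds its "fn" and its "kwargs". carry_out: Moves the arm, as the interface text tells. Its arguments: {"type":"object","properties":{"series":{"type":"array","items":{"type":"number"}},"force":{"type":"number"}},"required":["series"]}

```bash
mkdir -p pics
cat > h.py <<'E'
from plant import robot
import cv2,numpy as np
def snap(c,n):
    d=robot.capture(c); cv2.imwrite(f'pics/{n}.png',d['color'][:,:,::-1]); return d
def proj(d,p):
    E=d['extrinsics'];q=E[:3,:3]@np.array(p)+E[:3,3];u=d['intrinsics']@q;return u[:2]/u[2]
def back(d,px,z):
    E=d['extrinsics'];R=E[:3,:3];c=-R.T@E[:3,3];r=R.T@np.linalg.inv(d['intrinsics'])@np.array([px[0],px[1],1.]);return c+r*(z-c[2])/r[2]
E
python3 - <<'E'
from h import *
print(robot.observe())
for c in('scene','top'):
    d=snap(c,c+'0')
    for l in('shelf','gate_hinge','latch_box_front','dial','post','tongue','plug'):
        print(c,l,[(np.round(m['point'],4),round(m['confidence'],2),proj(d,m['point']).round()) for m in robot.mark_of(l,c)[:2]])
E
```

```text
{'t': 0.0, 'joints': array([-7.03017788e+01,  1.80022711e+01, -2.75521163e+00,  6.93405425e+01,
       -1.56385503e-04,  8.99997467e+01]), 'dq': array([ 0.12422681,  0.02232955, -0.02861583, -0.0578686 , -0.04320624,
        0.07352632]), 'joint_efforts': array([-4.92760137e-04, -5.39584780e+01,  3.39754879e+01,  1.90463313e-02,
       -9.31892737e-05, -9.86733170e-06]), 'position': array([ 0.2020391 , -0.56433119,  0.23044714]), 'orientation': array([-1.79901975e+02,  1.55951959e-04,  1.96984747e+01]), 'force': array([0.1710775 , 0.69393418, 0.26023711]), 'torque': array([ 0.02598371, -0.01909329,  0.03690799]), 'grip_width': 0.08540271754285654}
scene shelf [(array([0.6128, 0.1144, 0.0014]), 0.94, array([360., 243.]))]
scene gate_hinge [(array([0.6041, 0.2689, 0.1568]), 0.75, array([438., 263.]))]
scene latch_box_front [(array([0.4459, 0.112 , 0.131 ]), 0.67, array([426., 165.]))]
scene dial [(array([0.4815, 0.0948, 0.1585]), 0.97, array([410., 160.])), (array([0.7102, 0.2082, 0.0465]), 0.42, array([358., 297.]))]
scene post []
scene tongue []
scene plug [(array([ 0.693 , -0.1104,  0.0419]), 0.92, array([266., 185.]))]
top shelf [(array([0.608 , 0.1152, 0.0029]), 0.69, array([274., 240.]))]
top gate_hinge [(array([0.5985, 0.2648, 0.1543]), 0.65, array([196., 242.]))]
top latch_box_front [(array([0.4455, 0.1202, 0.1338]), 0.71, array([266., 316.]))]
top dial [(array([0.4801, 0.0962, 0.1601]), 0.79, array([277., 300.]))]
top post []
top tongue []
top plug [(array([ 0.6897, -0.1093,  0.0434]), 0.79, array([369., 204.]))]
```

View pics/top0.png

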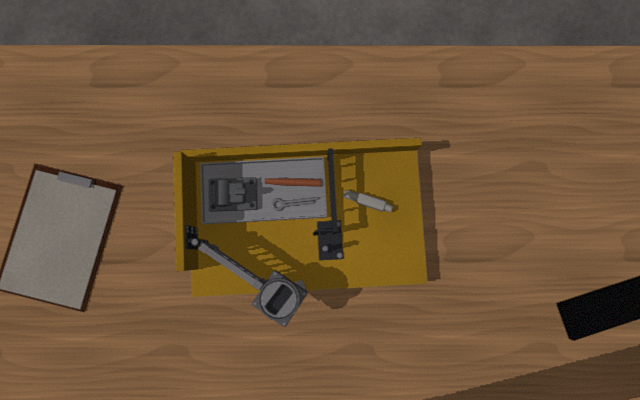

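View pics/scene0.png

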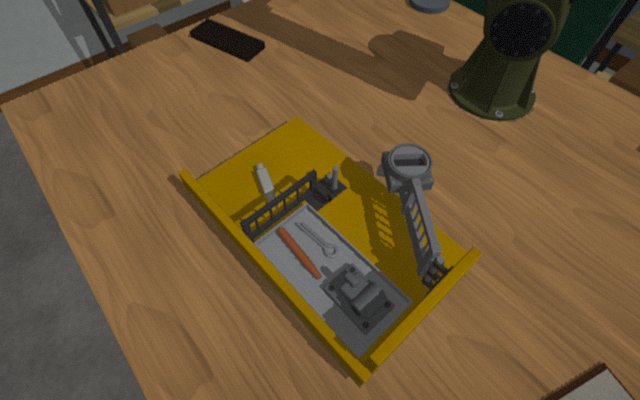

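The pictures show the gate swung out towards the robot, with the dial at top px (278,299), hinge (193,238) and post (325,228). The slot runs roughly square to the leaf. Next I refine the geometry.

```bash
cat >> h.py <<'E'
def slot(d,zc=0.160,c=None,name=None):
    # rectified view of a plane z, 0.25mm/px, up=+x, left=+y
    N=480;s=0.00025*1
    c=np.array(c);P=[c+np.array(o) for o in((.06,.06),(.06,-.06),(-.06,-.06),(-.06,.06))]
    src=np.float32([proj(d,[p[0],p[1],zc]) for p in P]);dst=np.float32([[0,0],[N,0],[N,N],[0,N]])
    im=cv2.warpPerspective(d['color'],cv2.getPerspectiveTransform(src,dst),(N,N),flags=cv2.INTER_CUBIC)
    if name: cv2.imwrite(f'pics/{name}.png',im[:,:,::-1])
    return im
E
python3 - <<'E'
from h import *
a=[]
for c in('top','scene'):
    d=robot.capture(c); a.append(slot(d,c=(.4808,.0955)))
    for l in('dial','gate_hinge','shelf'):
        for m in robot.silhouettes(l,c)[:1]:
            ys,xs=np.where(m['pixels']); r=cv2.minAreaRect(np.c_[xs,ys].astype(np.float32)); print(c,l,m['confidence'],len(xs),r)
    if c=='top':
        # back lip & front edge candidates
        for px,z in(((181,152),.1),((420,139),.1),((192,295),.045),((427,283),.045)): print(px,back(d,px,z).round(4))
        print('post',back(d,(325,228),.125))
cv2.imwrite('pics/rect0.png',cv2.resize(np.hstack(a),(800,400))[:,:,::-1])
E
```

```text
top dial 0.64 1109 ((279.0, 299.0), (36.0, 36.0), 90.0)
top gate_hinge 0.76 2756 ((245.019287109375, 275.8545837402344), (125.8337173461914, 49.407440185546875), 29.357751846313477)
top shelf 0.6 34423 ((300.1188659667969, 234.11151123046875), (181.9236602783203, 251.57632446289062), 86.9727554321289)
(181, 152) [0.8018 0.3165 0.1   ]
(420, 139) [ 0.8306 -0.2196  0.1   ]
(192, 295) [0.4827 0.2981 0.045 ]
(427, 283) [ 0.5066 -0.2387  0.045 ]
post [ 0.62924795 -0.00389584  0.125     ]
scene dial 0.78 930 ((409.0, 160.5), (29.0, 38.0), 90.0)
scene gate_hinge 0.72 4262 ((421.14508056640625, 208.79135131835938), (137.53128051757812, 55.90909194946289), 68.49856567382812)
scene shelf 0.73 37626 ((343.7562255859375, 214.27310180664062), (282.11083984375, 208.87750244140625), 48.46822738647461)
```

View pics/rect0.png

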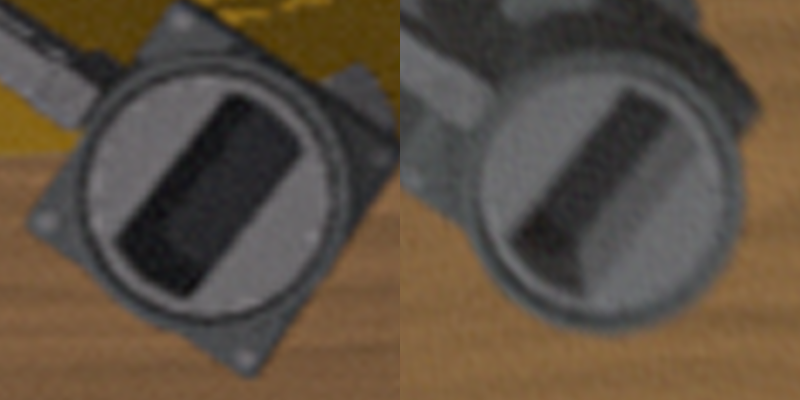

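```bash
cat >> h.py <<'E'
def rows(cur,tgts):
    """cur, tgts: (x,y,z m, psi deg); prints tool rows (turn z, shift mm)"""
    p=np.radians(cur[3]);R=np.array([[np.cos(p),np.sin(p),0],[np.sin(p),-np.cos(p),0],[0,0,-1.]])
    for t in tgts:
        dl=R.T@(np.array(t[:3])-np.array(cur[:3]))*1000
        print('rz %.1f  xyz %s'%(-(t[3]-cur[3]),dl.round(1)))
H=np.array([.600,.267])
def g(yaw,x,y=-210):
    a=np.radians(yaw);return H+np.array([np.cos(a)*x-np.sin(a)*y,np.sin(a)*x+np.cos(a)*y])/1000
E
python3 - <<'E'
from h import *
rows((.202,-.565,.231,19.7),[(.42,-.25,.231,48),(.45,-.1,.231,55),(.405,.145,.231,56),(.405,.145,.122,56)])
E
```

```text
rz -28.3  xyz [ 311.4 -223.1    0. ]
rz -35.3  xyz [ 390.2 -354.2    0. ]
rz -36.3  xyz [ 430.5 -600.     0. ]
rz -36.3  xyz [ 430.5 -600.   109. ]
```

{"fn": "carry_out", "kwargs": {"series": [0,0,-7,31,-22,0,0,0,0,-13,62,-45,0,0,0,0,-19,93,-67,0,0,0,0,-24,124,-89,0,0,0,0,-28,155,-111,0,0], "force": 40}}

```text
t: 1.62
position: [0.3114, -0.4067, 0.2314]
orientation: [180.0, -0.0, 47.9]
force: [1.2, 0.1, -0.4]
grip_width: 0.0256
```

Run:
```python
from h import *
o=robot.observe();print(o['joints'].round(1),o['position'].round(4),o['orientation'].round(2),o['force'].round(1))
```

```text
[-52.6   8.5 -14.7  66.7   0.   79.5] [ 0.3114 -0.4067  0.2314] [179.98  -0.    47.9 ] [ 1.2  0.1 -0.4]
```

Run:
```python
from h import *
rows((.3105,-.4083,.231,47.7),[(.42,-.25,.231,82.7)])
rows((.42,-.25,.231,82.7),[(.45,-.1,.231,117.7)])
rows((.45,-.1,.231,117.7),[(.425,.04,.231,152.7)])
rows((.425,.04,.231,152.7),[(.405,.145,.231,187.7)])
```

```text
rz -35.0  xyz [190.8 -25.5   0. ]
rz -35.0  xyz [152.6  10.7   0. ]
rz -35.0  xyz [135.6  42.9   0. ]
rz -35.0  xyz [65.9 84.1  0. ]
```

{"fn": "carry_out", "kwargs": {"series": [0,0,-7,38,-5,0,0,0,0,-14,76,-10,0,0,0,0,-21,114,-15,0,0,0,0,-28,152,-20,0,0,0,0,-35,190,-25,0,0]}}

```text
t: 2.03
position: [0.4209, -0.2491, 0.2316]
orientation: [180.0, 0.0, 83.0]
force: [0.3, -0.2, 0.5]
grip_width: -0.0001
```

{"fn": "carry_out", "kwargs": {"series": [0,0,-7,31,2,0,0,0,0,-14,61,4,0,0,0,0,-21,92,6,0,0,0,0,-28,122,8,0,0,0,0,-35,152,10,0,0]}}

```text
t: 2.45
position: [0.4495, -0.0998, 0.2315]
orientation: [180.0, 0.0, 118.0]
force: [1.1, -0.5, 0.1]
grip_width: 0.0
```

{"fn": "carry_out", "kwargs": {"series": [0,0,-7,27,9,0,0,0,0,-14,54,17,0,0,0,0,-21,81,26,0,0,0,0,-28,108,34,0,0,0,0,-35,135,43,0,0]}}

```text
t: 2.87
position: [0.4243, 0.0395, 0.2315]
orientation: [180.0, 0.0, 153.0]
force: [-0.2, 0.7, 0.6]
grip_width: 0.0002
```

{"fn": "carry_out", "kwargs": {"series": [0,0,-7,13,17,0,0,0,0,-14,26,34,0,0,0,0,-21,39,51,0,0,0,0,-28,52,67,0,0,0,0,-35,66,84,0,0]}}

```text
t: 3.28
position: [0.4043, 0.1441, 0.2315]
orientation: [-180.0, 0.0, -172.0]
force: [-0.0, -0.3, 0.8]
grip_width: -0.0003
```

{"fn": "carry_out", "kwargs": {"series": [0,0,-7,0,0,0,0,0,0,-14,0,0,0,0,0,0,-21,0,0,0,0,0,0,-28,0,0,0,0,0,0,-35,0,0,0,0]}}

```text
t: 3.7
position: [0.4045, 0.1433, 0.2314]
orientation: [-180.0, 0.0, -136.9]
force: [0.0, -0.2, -0.2]
grip_width: -0.0002
```

Run:
```python
from h import *
o=robot.observe();print(o['t'],o['joints'].round(1),o['position'].round(4),o['orientation'].round(2),o['force'].round(1))
psi=o['orientation'][2]%360
cur=(*o['position'],psi)
a=g(-33.6,-95);rows(cur,[(*a,.231,238),(*a,.122,238)]);print(a)
```

```text
3.7 [ 19.5  -0.5 -24.5  66.   -0.  -23.6] [0.4045 0.1433 0.2314] [-1.7999e+02  1.0000e-02 -1.3694e+02] [ 0.  -0.2 -0.2]
rz -14.9  xyz [-1.   0.9  0.4]
rz -14.9  xyz [ -1.    0.9 109.4]
[0.40466026 0.14465874]
```

{"fn": "carry_out", "kwargs": {"series": [0,0,-7,-1,1,35,0,0,0,-15,-1,1,70,0,0,0,-15,-1,1,105,0,0,0,-15,-1,1,109,0,0,0,-15,-1,1,109,0]}}

```text
t: 4.12
position: [0.4027, 0.1439, 0.121]
orientation: [179.8, -0.2, -122.4]
force: [0.5, 0.6, -0.3]
grip_width: -0.0002
```

Run:
```python
from h import *
d=snap('top','t1');d=snap('scene','s1')
o=robot.observe();print(o['t'],o['position'].round(4),o['orientation'].round(2),o['force'].round(1))
cur=(.4043,.1443,.1224,238.0)
for y,x in((-33.6,-65),(-25,-58),(-18,-58),(-11,-58),(-4,-58),(-1,-58),(2.9,-58)):
    a=g(y,x);print(y);rows(cur,[(*a,.122,270+y)]);cur=(*a,.122,270+y)
```

```text
4.2167 [0.4056 0.1449 0.1238] [-1.7995e+02  6.0000e-02 -1.2234e+02] [-0.1 -0.5 -0.3]
-33.6
rz 1.6  xyz [  0.3 -30.1   0.4]
-25
rz -8.6  xyz [  6.3 -39.1   0. ]
-18
rz -7.0  xyz [  5.5 -26.    0. ]
-11
rz -7.0  xyz [  5.5 -26.    0. ]
-4
rz -7.0  xyz [  5.5 -26.    0. ]
-1
rz -3.0  xyz [  2.7 -11.1   0. ]
2.9
rz -3.9  xyz [  3.5 -14.4   0. ]
```

View pics/t1.png

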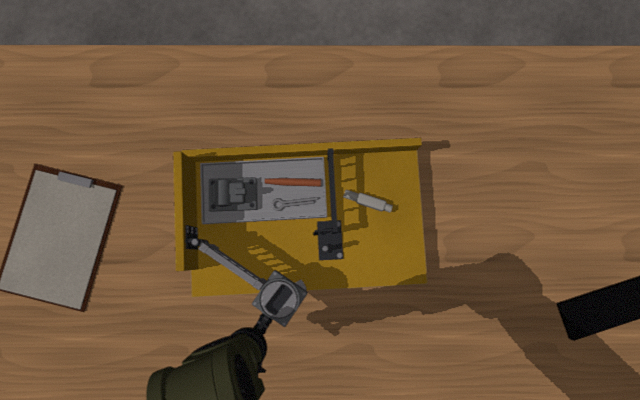

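Finger (≈(262,325)) stands clear in front of the box. Now the push.

{"fn": "carry_out", "kwargs": {"series": [0,0,0,0,-10,0,0,0,0,0,0,-20,0,0,0,0,1,0,-28,0,0,0,0,0,0,-35,0,0,0,0,-1,1,-41,0,0]}}

```text
t: 4.63
position: [0.4404, 0.1214, 0.1232]
orientation: [-180.0, 0.1, -121.4]
force: [-1.7, 1.0, 1.0]
grip_width: -0.0
```

{"fn": "carry_out", "kwargs": {"series": [0,0,-2,1,-7,0,0,0,0,-4,2,-14,0,0,0,0,-6,4,-22,0,0,0,0,-8,6,-29,0,0,0,0,-10,8,-37,0,0]}}

```text
t: 5.05
position: [0.4675, 0.0953, 0.123]
orientation: [-180.0, 0.1, -111.3]
force: [-0.7, 0.7, -0.0]
grip_width: 0.0
```

Run:
```python
from h import *
d=snap('top','t2');d=snap('scene','s2')
o=robot.observe();print(o['t'],o['position'].round(4),o['orientation'].round(2),o['force'].round(1))
cur=(*o['position'],o['orientation'][2]%360)
for y in np.arange(-25,4,3): print(y,(g(y,-58)-cur[:2]).round(4))
```

```text
5.15 [0.4682 0.0948 0.123 ] [-1.7990e+02  4.0000e-02 -1.1145e+02] [ 0.1  0.1 -0.6]
-25 [-0.0095  0.0064]
-22 [-0.0006 -0.0008]
-19 [ 0.0086 -0.0075]
-16 [ 0.0182 -0.0137]
-13 [ 0.0281 -0.0194]
-10 [ 0.0382 -0.0245]
-7 [ 0.0487 -0.0292]
-4 [ 0.0593 -0.0332]
-1 [ 0.0702 -0.0368]
2 [ 0.0812 -0.0397]
```

View pics/t2.png

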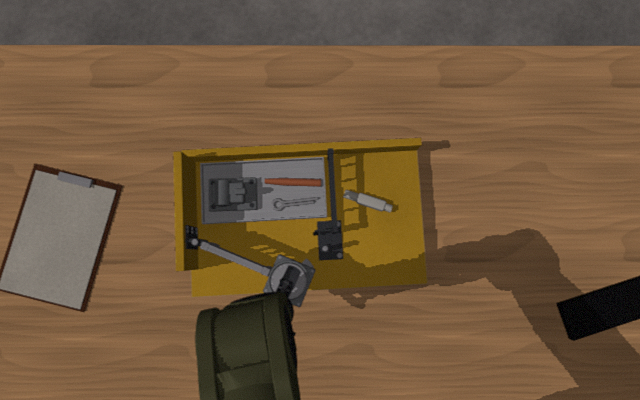

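The gate is following, with the box now at about (290,280). I keep going.

Run:
```python
from h import *
c=(.4682,.0948,.123,248.5)
rows(c,[(*g(y,-58),.123,270+y) for y in(-19.5,-17,-14.5,-12,-9.5)])
c=(*g(-9.5,-58),.123,260.5);rows(c,[(*g(y,-58),.123,270+y) for y in(-7.5,-5.5,-3.5,-1.5,0)])
```

```text
rz -2.0  xyz [ 3.4 -8.9  0. ]
rz -4.5  xyz [  5.4 -18.2   0. ]
rz -7.0  xyz [  7.  -27.5   0. ]
rz -9.5  xyz [  8.2 -37.    0. ]
rz -12.0  xyz [  8.9 -46.4   0. ]
rz -2.0  xyz [ 1.9 -7.4  0. ]
rz -4.0  xyz [  3.5 -14.8   0. ]
rz -6.0  xyz [  4.9 -22.3   0. ]
rz -8.0  xyz [  6.  -29.8   0. ]
rz -9.5  xyz [  6.7 -35.5   0. ]
```

{"fn": "carry_out", "kwargs": {"series": [0,0,-2,3,-9,0,0,0,0,-4.5,5,-18,0,0,0,0,-7,7,-27,0,0,0,0,-9.5,8,-37,0,0,0,0,-12,9,-46,0,0]}}

```text
t: 5.57
position: [0.5061, 0.0701, 0.1226]
orientation: [180.0, -0.0, -99.3]
force: [-1.1, -0.2, -0.4]
grip_width: -0.0
```

{"fn": "carry_out", "kwargs": {"series": [0,0,-2,2,-7,0,0,0,0,-4,4,-14,0,0,0,0,-6,5,-21,0,0,0,0,-8,6,-27,0,0,0,0,-9.5,7,-33,0,0]}}

```text
t: 5.98
position: [0.5374, 0.0579, 0.1225]
orientation: [180.0, -0.0, -89.8]
force: [-0.9, -0.2, 1.2]
grip_width: -0.0002
```

Run:
```python
from h import *
d=snap('top','t3')
o=robot.observe();print(o['t'],o['position'].round(4),o['orientation'].round(2),o['force'].round(1))
cur=(*o['position'],o['orientation'][2]%360)
rows(cur,[(*g(y,-58),.123,270+y) for y in(0,2,3,4,5)])
```

```text
6.0333 [0.5388 0.0578 0.1227] [-1.7994e+02 -2.0000e-02 -8.9800e+01] [ 0.7 -0.5  0.6]
rz 0.2  xyz [ 0.8 -3.2 -0.3]
rz -1.8  xyz [  2.7 -10.6  -0.3]
rz -2.8  xyz [  3.6 -14.3  -0.3]
rz -3.8  xyz [  4.4 -18.   -0.3]
rz -4.8  xyz [  5.1 -21.8  -0.3]
```

View pics/t3.png

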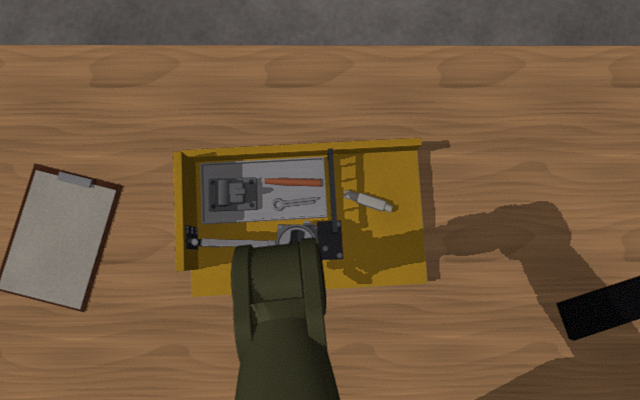

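Nearly shut, so I press on slowly and watch the force.

{"fn": "carry_out", "kwargs": {"series": [0,0,-0.5,1,-3,0,0,0,0,-1,1,-6,0,0,0,0,-1.5,2,-9,0,0,0,0,-2,2,-11,0,0,0,0,-2,3,-13,0,0]}}

```text
t: 6.45
position: [0.5503, 0.0557, 0.1224]
orientation: [180.0, 0.0, -87.8]
force: [-0.7, 0.5, -0.6]
grip_width: -0.0002
```

{"fn": "carry_out", "kwargs": {"series": [0,0,0,0,-2,0,0,0,0,0,0,-3,0,0,0,0,0,0,-4,0,0,0,0,0,0,-5,0,0,0,0,0,0,-6,0,0]}}

```text
t: 6.87
position: [0.5551, 0.0554, 0.1222]
orientation: [179.9, -0.0, -87.8]
force: [-8.2, -2.1, 5.7]
grip_width: 0.0001
```

{"fn": "carry_out", "kwargs": {"series": [0,0,0,0,-1,0,0,0,0,0,0,-2,0,0,0,0,0,0,-2,0,0,0,0,0,0,-2,0,0]}}

```text
t: 7.2
position: [0.5551, 0.0554, 0.1221]
orientation: [179.7, -0.0, -87.8]
force: [-11.6, -2.5, 9.9]
grip_width: 0.0002
```

Run:
```python
from h import *
d=snap('top','t4');d=snap('scene','s4')
print(robot.observe()['force'],robot.observe()['position'])
for l in('gate_hinge','latch_box_front','dial'):
        print(l,[(np.round(m['point'],4),round(m['confidence'],2)) for m in robot.mark_of(l,'scene')[:1]])
```

```text
[-11.55437356  -3.05870482   9.31322046] [0.55507103 0.05541181 0.12211364]
gate_hinge [(array([0.6036, 0.2659, 0.1595]), 0.94)]
latch_box_front [(array([0.5645, 0.0548, 0.1312]), 0.7)]
dial [(array([0.6088, 0.06  , 0.1601]), 0.97)]
```

View pics/s4.png

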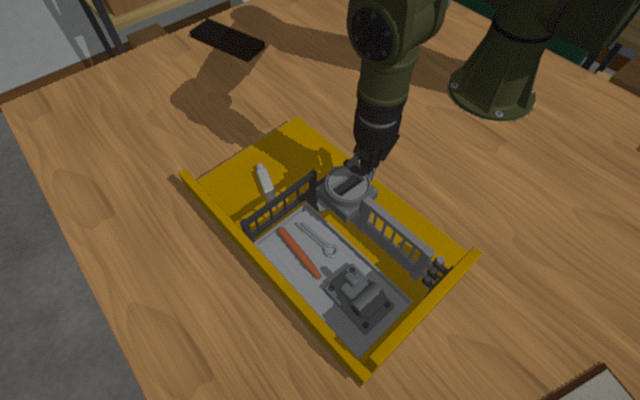

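The gate is on its stop: no travel under 11 N, box at (350,188). I back off straight, rise, and swing aside for a clear look.

{"fn": "carry_out", "kwargs": {"series": [0,0,0,0,15,0,0,0,0,0,0,50,0,0,0,0,0,0,60,-35,0,0,0,0,0,60,-75,0,0,0,0,40,60,-80,0]}}

```text
t: 7.87
position: [0.5022, 0.0183, 0.208]
orientation: [-179.5, 0.2, -87.4]
force: [2.6, -0.8, 1.5]
grip_width: 0.0001
```

{"fn": "carry_out", "kwargs": {"series": [0,0,0,40,0,0,0,0,0,0,80,0,0,0,0,0,0,120,0,0,0]}}

```text
t: 8.12
position: [0.5052, -0.1077, 0.2032]
orientation: [-179.8, -0.0, -87.7]
force: [0.3, -0.3, -0.4]
grip_width: 0.0008
```

Run:
```python
from h import *
o=robot.observe();print(o['t'],o['position'].round(4),o['orientation'].round(2),o['force'].round(1))
a=[];
for c in('top','scene'):
    d=snap(c,c+'5'); a.append(slot(d,c=(.6105,.058)))
    for l in('gate_hinge','latch_box_front','dial'):
        print(c,l,[(np.round(m['point'],4),round(m['confidence'],2)) for m in robot.mark_of(l,c)[:1]])
cv2.imwrite('pics/rect5.png',cv2.resize(np.hstack(a),(800,400))[:,:,::-1])
```

```text
8.1167 [ 0.5052 -0.1077  0.2032] [-179.85   -0.    -87.72] [ 0.3 -0.3 -0.4]
top gate_hinge [(array([0.5975, 0.2663, 0.1562]), 0.7)]
top latch_box_front [(array([0.57  , 0.0601, 0.1346]), 0.74)]
top dial [(array([0.6077, 0.0567, 0.1581]), 0.82)]
scene gate_hinge [(array([0.604 , 0.2681, 0.1588]), 0.59)]
scene latch_box_front [(array([0.5642, 0.054 , 0.1296]), 0.69)]
scene dial [(array([0.609 , 0.06  , 0.1593]), 0.74)]
```

View pics/rect5.png

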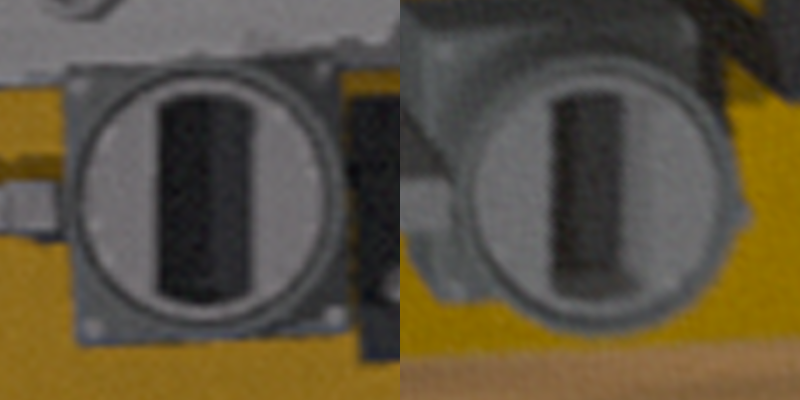

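View pics/top5.png

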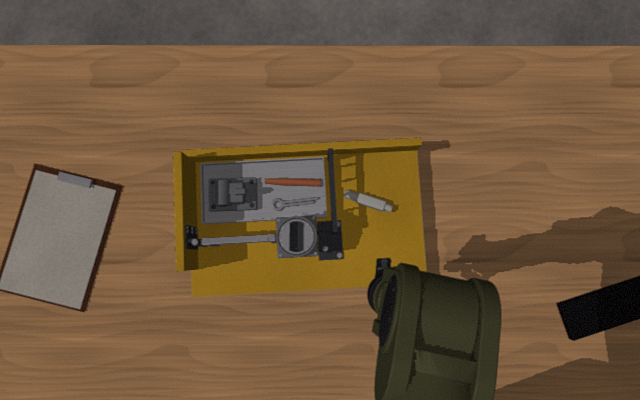

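Gate shut; slot at about top px (296,236), running along world x (yaw ≈ 0). I move above the slot's robot-side end.

Run:
```python
from h import *
o=robot.observe()
rows((*o['position'],o['orientation'][2]),[(.602,.057,.190,-90)])
```

```text
rz 2.3  xyz [-158.  -103.9   12.3]
```

{"fn": "carry_out", "kwargs": {"series": [0,0,0,-35,-23,0,0,0,0,1,-70,-46,0,0,0,0,2,-105,-69,0,0,0,0,2.3,-140,-92,6,0,0,0,2.3,-158,-104,12,0]}}

```text
t: 8.93
position: [0.6042, 0.0608, 0.1906]
orientation: [-179.9, 0.1, -89.8]
force: [0.2, -0.5, -0.3]
grip_width: 0.0001
```

{"fn": "carry_out", "kwargs": {"series": [0,0,0,0,0,8,0,0,0,0,0,0,15,0]}}

```text
t: 9.1
position: [0.6022, 0.0579, 0.1743]
orientation: [180.0, -0.0, -89.8]
force: [0.3, 0.2, 0.1]
grip_width: -0.0003
```

Run:
```python
from h import *
o=robot.observe();print(o['t'],o['joints'].round(1),o['position'].round(4),o['orientation'].round(2),o['force'].round(1))
d=snap('scene','s6');E=d['color']
u=proj(d,(.602,.057,.17)).astype(int);print(u)
cv2.imwrite('pics/s6z.png',cv2.resize(E[u[1]-75:u[1]+75,u[0]-100:u[0]+100],(800,600),interpolation=2)[:,:,::-1])
```

```text
9.1 [  5.5  20.1  -7.3  62.7  -0.  -84.7] [0.6022 0.0579 0.1743] [ 1.7996e+02 -1.0000e-02 -8.9850e+01] [0.3 0.2 0.1]
[351 176]
```

View pics/s6z.png

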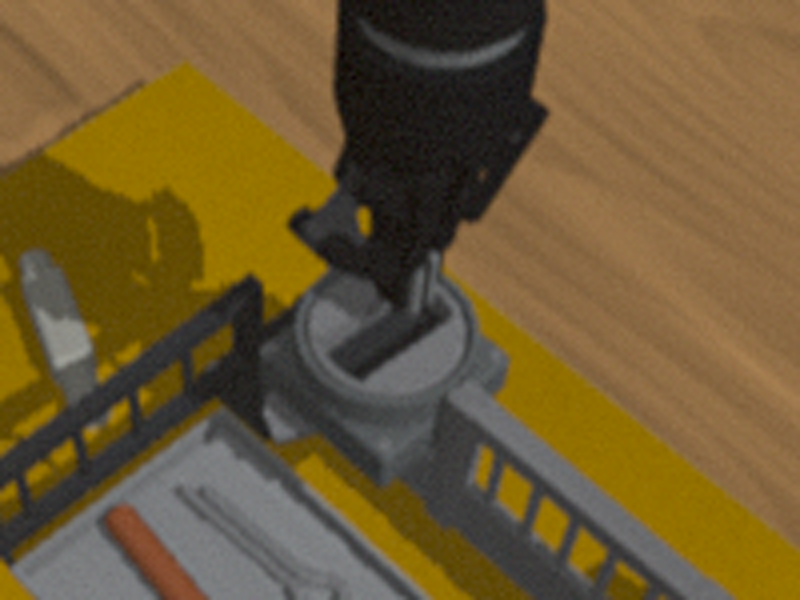

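The tips hover over the robot-side half of the slot (zoom px (415,300)). Descending gently.

{"fn": "carry_out", "kwargs": {"series": [0,0,0,1,0,5,0,0,0,0,1,0,10,0,0,0,0,1,0,14,0,0,0,0,1,0,17,0,0,0,0,1,0,18,0]}}

```text
t: 9.57
position: [0.6019, 0.0537, 0.1569]
orientation: [180.0, -0.0, -90.2]
force: [0.2, 0.2, -0.6]
grip_width: -0.0002
```

{"fn": "carry_out", "kwargs": {"series": [0,0,0,-1.5,0,0,0,0,0,0,-3,0,2,0,0,0,0,-3,0,5,0,0,0,0,-3,0,8,0,0,0,0,-3,0,8,0]}}

```text
t: 9.98
position: [0.6019, 0.0575, 0.1486]
orientation: [179.9, -0.0, -90.1]
force: [0.3, 0.2, 0.7]
grip_width: 0.0002
```

Run:
```python
from h import *
o=robot.observe();print(o['t'],o['joints'].round(1),o['position'].round(4),o['orientation'].round(2),o['force'].round(1),o['torque'].round(2))
d=snap('scene','s7');E=d['color']
u=proj(d,(.602,.057,.16)).astype(int)
cv2.imwrite('pics/s7z.png',cv2.resize(E[u[1]-45:u[1]+45,u[0]-60:u[0]+60],(800,600),interpolation=2)[:,:,::-1])
```

```text
9.9833 [  5.5  21.   -9.5  59.6  -0.  -84.5] [0.6019 0.0575 0.1486] [ 1.7994e+02 -1.0000e-02 -9.0090e+01] [0.3 0.2 0.7] [ 0.    0.01 -0.05]
```

View pics/s7z.png

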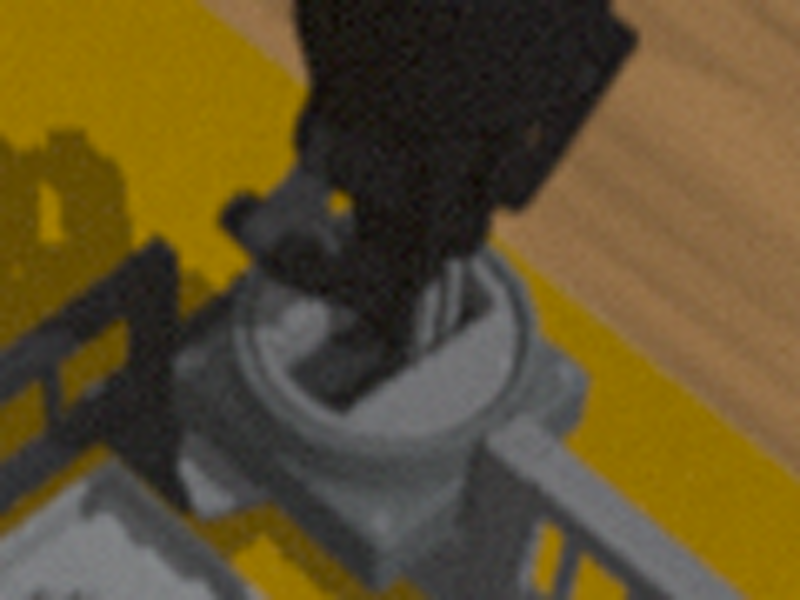

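Fingers are 11 mm down inside the slot, with no contact force. Now I plan the quarter turn.

```bash
cat >> h.py <<'E'
def arc(phi,r=10,lead=5,C=(.611,.057)):
    a=np.radians(phi);u=np.array([np.cos(a),np.sin(a)]);n=np.array([-u[1],u[0]])
    p=np.array(C)-r*u/1000+lead*n/1000
    return (*p,.1486,-90+phi)
E
python3 - <<'E'
from h import *
cur=(.6019,.0575,.1486,-90.1)
for L in([(0,3),(-2,5),(-6,5),(-11,5),(-16,5)],[(p,5) for p in(-21,-26,-31,-36,-41)],[(p,5) for p in(-46,-51,-56,-61,-66)],[(p,5) for p in(-71,-75,-79,-83,-86)]):
    T=[arc(p,10,l) for p,l in L];rows(cur,T);cur=T[-1];print(cur)
E
```

```text
rz -0.1  xyz [-2.5  0.9  0. ]
rz 1.9  xyz [-4.8  0.7  0. ]
rz 5.9  xyz [-5.5  0.3  0. ]
rz 10.9  xyz [-6.3 -0.2  0. ]
rz 15.9  xyz [-7.1 -0.9  0. ]
(np.float64(0.6027655698197018), np.float64(0.06456268203786159), 0.1486, -106)
rz 5.0  xyz [-0.9 -0.5  0. ]
rz 10.0  xyz [-1.7 -1.   0. ]
rz 15.0  xyz [-2.4 -1.6  0. ]
rz 20.0  xyz [-3.1 -2.3  0. ]
rz 25.0  xyz [-3.8 -3.1  0. ]
(np.float64(0.6067331993427248), np.float64(0.06733413819101894), 0.1486, -131)
rz 5.0  xyz [-0.9 -0.5  0. ]
rz 10.0  xyz [-1.7 -1.   0. ]
rz 15.0  xyz [-2.4 -1.6  0. ]
rz 20.0  xyz [-3.1 -2.3  0. ]
rz 25.0  xyz [-3.8 -3.1  0. ]
(np.float64(0.611500360857455), np.float64(0.06816913779180502), 0.1486, -156)
rz 5.0  xyz [-0.9 -0.5  0. ]
rz 9.0  xyz [-1.5 -0.9  0. ]
rz 13.0  xyz [-2.1 -1.4  0. ]
rz 17.0  xyz [-2.7 -1.9  0. ]
rz 20.0  xyz [-3.1 -2.3  0. ]
(np.float64(0.6152902555138579), np.float64(0.06732442287131887), 0.1486, -176)
```

{"fn": "carry_out", "kwargs": {"series": [0,0,0,-2.5,1,0,0,0,0,2,-5,0.7,0,0,0,0,6,-5.5,0.3,0,0,0,0,11,-6.3,-0.2,0,0,0,0,16,-7,-1,0,0]}}

```text
t: 10.45
position: [0.602, 0.0634, 0.1492]
orientation: [179.9, -0.2, -106.4]
force: [-3.6, -4.3, 1.3]
grip_width: 0.0
```

{"fn": "carry_out", "kwargs": {"series": [0,0,5,-0.9,-0.5,0,0,0,0,10,-1.7,-1,0,0,0,0,15,-2.4,-1.6,0,0,0,0,20,-3.1,-2.3,0,0,0,0,25,-3.8,-3,0,0]}}

```text
t: 10.87
position: [0.6055, 0.0668, 0.1491]
orientation: [179.9, -0.2, -131.4]
force: [-4.7, -2.3, 3.1]
grip_width: -0.0002
```

Run:
```python
from h import *
o=robot.observe();print(o['t'],o['joints'].round(1),o['position'].round(4),o['orientation'].round(2),o['force'].round(1),o['torque'].round(2))
d=snap('scene','s8');E=d['color']
u=proj(d,(.602,.057,.16)).astype(int)
cv2.imwrite('pics/s8z.png',cv2.resize(E[u[1]-45:u[1]+45,u[0]-60:u[0]+60],(800,600),interpolation=2)[:,:,::-1])
```

```text
10.8667 [  6.3  21.5  -8.6  60.   -0.1 -42.3] [0.6055 0.0668 0.1491] [ 1.7992e+02 -1.7000e-01 -1.3136e+02] [-4.7 -2.3  3.1] [-0.43  1.07  0.14]
```

View pics/s8z.png

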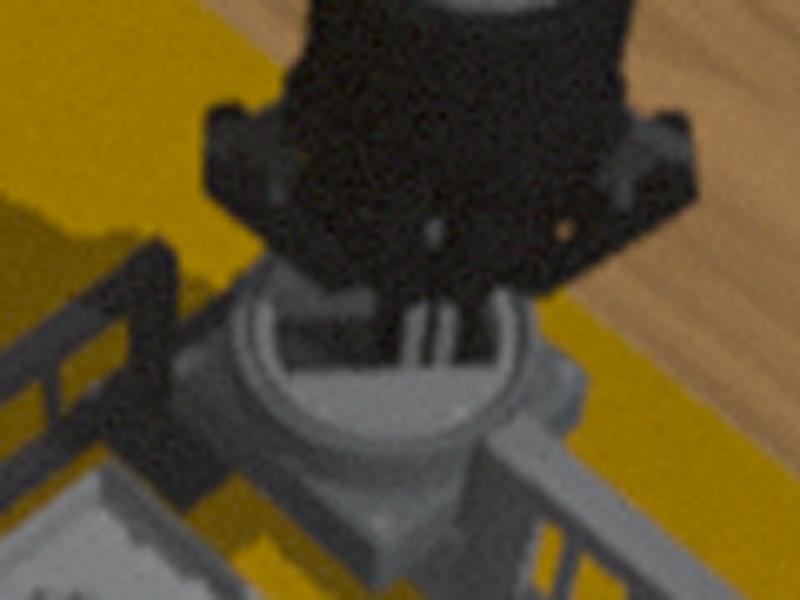

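The dial is turning with the finger (slot edge now level in the picture, fingers at zoom px (425,335)) and the gate is still shut. Continuing.

{"fn": "carry_out", "kwargs": {"series": [0,0,5,-0.9,-0.5,0,0,0,0,10,-1.7,-1,0,0,0,0,15,-2.4,-1.6,0,0,0,0,20,-3.1,-2.3,0,0,0,0,25,-3.8,-3,0,0]}}

```text
t: 11.33
position: [0.6103, 0.0684, 0.1491]
orientation: [179.9, -0.2, -156.2]
force: [-5.7, -0.9, 2.0]
grip_width: 0.0001
```

{"fn": "carry_out", "kwargs": {"series": [0,0,5,-0.9,-0.5,0,0,0,0,9,-1.5,-0.9,0,0,0,0,13,-2.1,-1.4,0,0,0,0,17,-2.7,-1.9,0,0,0,0,20,-3.1,-2.3,0,0]}}

```text
t: 11.75
position: [0.6142, 0.0681, 0.1491]
orientation: [179.9, -0.1, -176.2]
force: [-5.4, 1.7, 2.4]
grip_width: 0.0004
```

Run:
```python
from h import *
o=robot.observe();print(o['t'],o['joints'].round(1),o['position'].round(4),o['orientation'].round(2),o['force'].round(1),o['torque'].round(2))
d=snap('scene','s9');E=d['color']
u=proj(d,(.602,.057,.16)).astype(int)
cv2.imwrite('pics/s9z.png',cv2.resize(E[u[1]-45:u[1]+45,u[0]-60:u[0]+60],(800,600),interpolation=2)[:,:,::-1])
```

```text
11.75 [ 6.3 22.4 -7.3 60.4  0.1  2.4] [0.6142 0.0681 0.1491] [ 1.7991e+02 -1.5000e-01 -1.7617e+02] [-5.4  1.7  2.4] [0.4  1.03 0.08]
```

View pics/s9z.png

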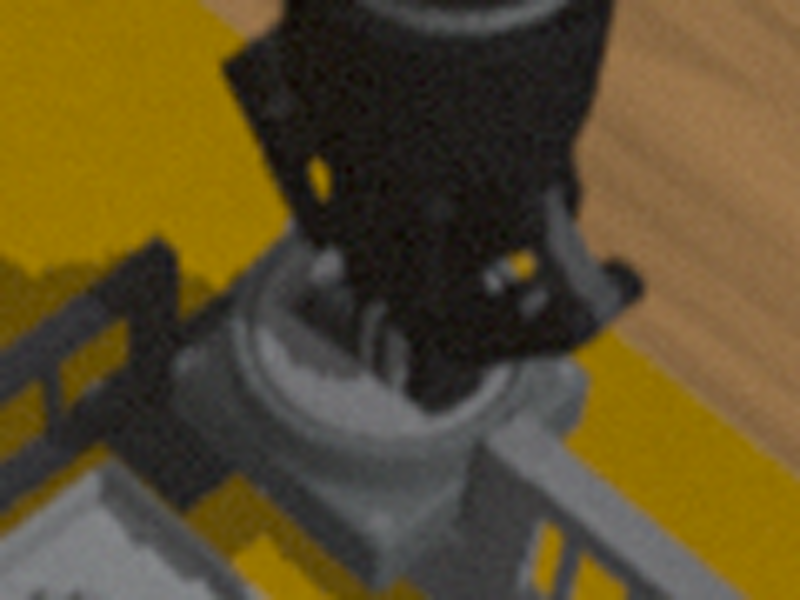

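{"fn": "carry_out", "kwargs": {"series": [0,0,1,-0.8,0,0,0,0,0,2,-1.5,0,0,0,0,0,3,-2.2,0,0,0,0,0,3,-3,0,0,0,0,0,3,-3,0,0,0]}}

```text
t: 12.22
position: [0.6153, 0.0677, 0.149]
orientation: [180.0, -0.4, -178.9]
force: [-11.8, 0.1, 7.7]
grip_width: -0.0001
```

{"fn": "carry_out", "kwargs": {"series": [0,0,0,-1.5,0,0,0,0,0,1,-3,0,0,0,0,0,1,-4,0,0,0,0,0,1,-5,0,0,0,0,0,1,-5,0,0,0]}}

```text
t: 12.63
position: [0.6156, 0.0679, 0.1489]
orientation: [180.0, -0.8, -179.9]
force: [-26.7, 0.4, 18.3]
grip_width: 0.0005
```

Run:
```python
from h import *
o=robot.observe();print(o['t'],o['position'].round(4),o['orientation'].round(2),o['force'].round(1),o['torque'].round(2))
a=[]
for c in('scene','top'): d=snap(c,c+'10'); a.append(slot(d,c=(.611,.057)))
cv2.imwrite('pics/rect10.png',cv2.resize(np.hstack(a),(800,400))[:,:,::-1])
```

```text
12.6333 [0.6156 0.0679 0.1489] [ 179.97   -0.83 -179.92] [-26.7   0.4  18.3] [0.1  5.53 0.05]
```

View pics/rect10.png

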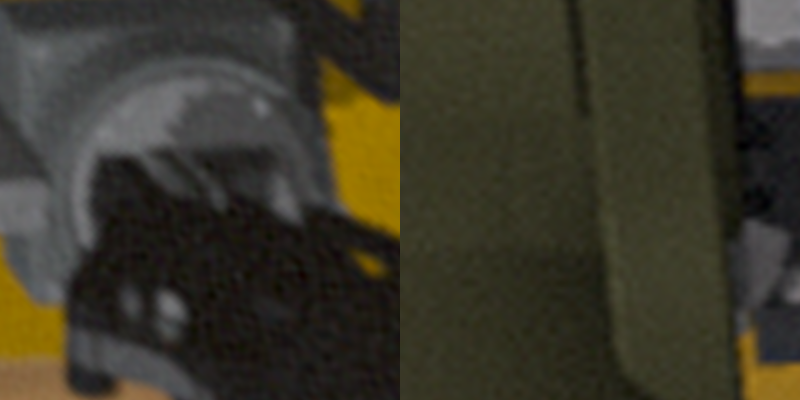

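Hard stop: no travel between 12 and 27 N, and the slot edge is in line with the gate. I unload, centre in the slot, and lift straight out.

{"fn": "carry_out", "kwargs": {"series": [0,0,0,3,0,0,0,0,0,0,6,0,0,0,0,0,0,9,0,0,0,0,0,0,9,0,0,0]}}

```text
t: 13.07
position: [0.6148, 0.0677, 0.1496]
orientation: [-180.0, 0.1, 180.0]
force: [0.3, -0.1, 0.1]
grip_width: -0.0001
```

{"fn": "carry_out", "kwargs": {"series": [0,0,0,2,0,0,0,0,0,0,2.5,0,-5,0,0,0,0,2.5,0,-15,0,0,0,0,2.5,0,-30,0,0,0,0,2.5,0,-55,0]}}

```text
t: 13.48
position: [0.6113, 0.0674, 0.2037]
orientation: [-180.0, -0.2, 179.9]
force: [0.4, -1.0, -0.4]
grip_width: 0.0001
```

{"fn": "carry_out", "kwargs": {"series": [0,0,0,35,-20,-5,0,0,0,0,70,-50,-5,0,0,0,0,105,-80,-5,0,0,0,0,130,-110,-5,0,0,0,0,130,-150,-5,0]}}

```text
t: 13.9
position: [0.4782, -0.0785, 0.2104]
orientation: [180.0, -0.1, -179.9]
force: [0.4, 0.4, -0.7]
grip_width: -0.0001
```

Run:
```python
from h import *
o=robot.observe();print(o['t'],o['position'].round(4),o['force'].round(1))
a=[]
for c in('top','scene'):
    d=snap(c,c+'11'); a.append(slot(d,c=(.611,.057)))
    for l in('gate_hinge','latch_box_front','dial','tongue','post','plug','casting','punch','cotter'):
        print(c,l,[(np.round(m['point'],4),round(m['confidence'],2)) for m in robot.mark_of(l,c)[:1]])
cv2.imwrite('pics/rect11.png',cv2.resize(np.hstack(a),(800,400))[:,:,::-1])
```

```text
13.9 [ 0.4782 -0.0785  0.2104] [ 0.4  0.4 -0.7]
top gate_hinge [(array([0.5968, 0.2661, 0.1556]), 0.84)]
top latch_box_front [(array([0.5668, 0.0615, 0.1358]), 0.93)]
top dial [(array([0.6107, 0.0569, 0.162 ]), 0.98)]
top tongue []
top post []
top plug [(array([ 0.6887, -0.109 ,  0.0416]), 0.6)]
top casting [(array([0.716 , 0.2057, 0.0476]), 0.68)]
top punch [(array([0.7429, 0.0709, 0.0499]), 0.94)]
top cotter [(array([0.6971, 0.0685, 0.0455]), 0.58)]
scene gate_hinge [(array([0.6029, 0.2687, 0.1553]), 0.74)]
scene latch_box_front [(array([0.5679, 0.055 , 0.128 ]), 0.97)]
scene dial [(array([0.606 , 0.0608, 0.1609]), 0.87)]
scene tongue []
scene post []
scene plug [(array([ 0.6948, -0.109 ,  0.0424]), 0.95)]
scene casting [(array([0.7113, 0.2082, 0.0445]), 0.69)]
scene punch [(array([0.7422, 0.0676, 0.0445]), 0.88)]
scene cotter [(array([0.6957, 0.0676, 0.0485]), 0.53)]
```

View pics/rect11.png

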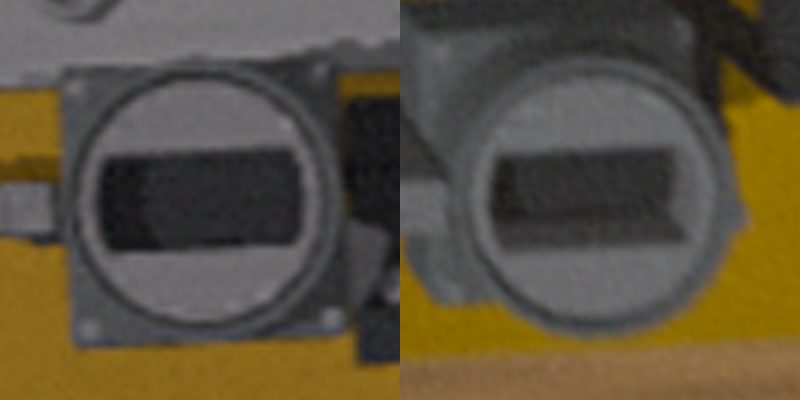

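View pics/top11.png

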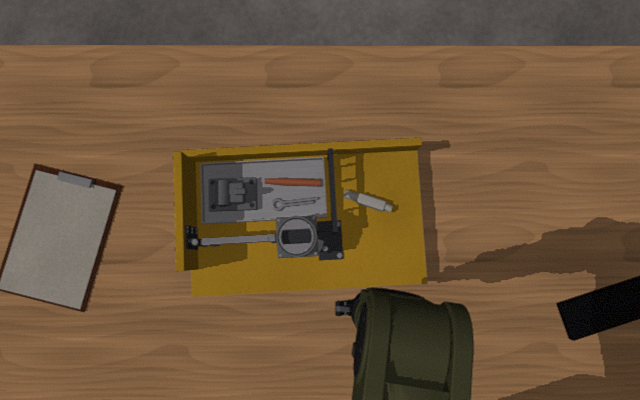

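The slot lies in line with the gate (edge slope 2.7°, gate about 2.9°). The tongue nose shows at rect px (368,262), on the corner side of the post, and the other items are where they were.

{"fn": "carry_out", "kwargs": {"series": [0,0,0,0,0,0,0,0,0,0,0,0,0,0,0,0,0,0,0,0,0]}}

```text
t: 15.15
position: [0.4822, -0.0791, 0.2093]
orientation: [180.0, -0.0, 179.9]
force: [-0.1, 0.0, 0.0]
grip_width: -0.0001
```

Run:
```python
from h import *
print(robot.observe()['force'],robot.sign_off())
```

```text
the job is handed in; nothing more can be done
[-0.07479627  0.02768623  0.03014896] None
```

The gate is shut against its stop and the latch is turned to locked; I handed the job in at about 15 s of the 48 s allowed.

- **Gate:** I pushed it shut with the closed fingers on the front face of the latch box. It did not move any further as the push rose from 8 to 12 N.
- **Latch:** With the fingertips in the slot, I turned the dial clockwise until it stopped. It moved only about 0.3 mm as the push rose from 12 to 27 N. I then unloaded to zero force and lifted straight out.

**Last checks:**
- The slot's edge slopes about 2.7° in the overhead picture, against about 2.9° for the gate, so the slot is in line with it. The tongue's nose shows on the corner side of the post.
- The casting, punch, cotter pin and plug gauge look unmoved in the overhead pictures, and the plug gauge's measured position matches the start within about 2 mm. I did not measure the other three at the start.
- The arm was clear of everything, with about 0 N on the wrist.

**What failed or disagreed:** The network never found the tongue or the post, so the tongue's position is judged from the picture alone. The two cameras' dial positions differed by about 4 to 5 mm, so I checked them against the flattened close-ups.

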